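# Pull-test the handle of a wooden mug

## Robot

A 6-joint arm with a two-finger parallel gripper is mounted at the origin on the work surface. World frame = base frame: x ahead of the robot, y to its left, z up, the work surface at z = 0. Lengths are in mm, angles in rad, forces in N, time in s.
With the tool pointing down it reaches from about 275 to 750 mm from the base axis. Payload 10.2 kg.
Tool frame: the origin (TCP) lies between the finger pads; the fingertips stand 8 mm ahead of it and the grasp point (between the pads) lies 11 mm behind it; z points along the fingers, y is the line along which they close (so a half turn about z gives the same grasp; the last joint's range is limited). The gripper opens to 85 mm and grips with 20 to 120 N. Pads are 22 mm wide; open, the fingers measure 114 mm over their backs; the gripper's body (76 mm by 85 mm) begins 54 mm behind the grasp point. The pads swing forward as they close: fully open they stand 13 mm farther back than shut.
Start: joints at [-1.417, 0.313, 1.498, -0, 1.331, -0.223], TCP at [193.16, -488.181, 239.294] pointing down, gripper open.
Joint ranges: [-2.94, 2.94], [-0.97, 2.17], [0.19, 2.56], [-1.23, 4.37], [0.02, 3.11], [-2.88, 2.88]. Speed limits (rad/s): [2.39, 2.39, 3.01, 3.14, 3.14, 3.14].

## Interface

Orientations are given as a unit quaternion [w, x, y, z].
In Python, from rig import * gives the robot as it stands.
- The arm moves only by the shell command python3 -m handwheel 'ROWS' [FORCE]. ROWS is JSON, a list that holds one entry, the list of rows, each a list of 7 numbers: the shift along the world's x, y, z in mm, then the turn, a rotation vector about the world's x, y, z in degrees, then the opening, from -1 (shut) to 1 (fully open). A call has 1 to 8 rows; each row shifts and turns the commanded pose from where the row before left it; what a row does not reach is not made up. A row lasts 1/8 s, in which the tool goes at most 62.5 mm and 10.7 degrees, less where a joint would pass 70% of its speed; a pose out of reach is approached as far as the arm can. A call is refused whole if a number of a shift passes 62.5 or a number of a turn 10.7, either way. A call with a gripper value outside its range is refused whole. The fingers move at their own pace and stop on an object; FORCE is the grip in N (left out, the last holds). Time passes only in rows, so rows that do not move let the fingers close. It gives the time, the measured TCP pose, the force, the opening and the grip force at its end, in the units of the state.
- sense(): the state, without advancing time (a new reading comes with each control period).
- capture(name): name is "side" or "top" or "wrist"; returns a dict with "image" (420x560x3 uint8, red, green, blue), "fx", "fy", "cx", "cy" (pixels), "rvec" (rotation vector, rad) and "tvec" (3), from world to camera coordinates, as OpenCV has them; the wrist camera has in their place "hand_eye" (4x4, takes a point from camera to tool coordinates, whose origin is the TCP and whose axes are the flange's). Camera axes: x right, y down, z forward; pixel columns grow to the right and rows downward; lengths in mm; the calibration is good to about 2 mm. A picture is of the moment at which its call begins: read the wrist's pose just before it. There is no depth.
- finish_job(): hands the job in; it is judged then, once.
The state is a dict: "time_s": time; "joints": joint angles; "dq": joint speeds; "tau": joint torques, N m; "eef_pos": TCP position; "ee_rot": TCP orientation; "force": force on the tool from outside, world axes, zero at the start; "wrist_torque": the same for the moment, N m; "grip_width": opening from 0.0 (shut) to 1.0 (fully open); "grip_force": force on a finger pad.
Only numpy, scipy, OpenCV 4.12 (cv2) and the standard library are available. Lean on these libraries where they do the work, as an engineer would, in place of code of your own. Each camera call takes 0.05 s, during which the arm holds its last target. There are 200 camera calls.

## Task

Pull-test the newly glued handle of the pale wooden mug: stand the mug upright on the brown sliding plate of the pull gauge, its handle pointing out between the two rubber posts, then draw it out by its handle until the black pointer is level with the red marker clip, and hold it there for two seconds. Do not pull clearly past the marker. Then let the gauge back home in a controlled way, never snapping back, and set the mug gently upright, wholly on the square cork board, leaving the marker clip and everything else on the bench where it is.

Things in the scene. Friction and masses are not known exactly. Their poses are not given: they have to be found in the camera images.
- mug: The mug to test: pale wood, round, straight-sided, 76 mm outside diameter, 105 mm high, open-topped, walls 6 mm, about 0.2 kg, with a dark wood D-shaped handle. Origin: centre of its underside; z up; +x points out through the handle
- handle (a point): Grip point in the top bar of the mug's handle, 60 mm from the mug's axis, 85 mm above its underside; axes as mug. The handle is 14 mm thick along y: level top bar x 38 to 85 mm from the mug's axis, z 81 to 95 mm above its underside; outer upright x 72 to 85; lower bar z 24 to 36; open loop between. Pinch the top bar from above across its thickness
- cradle (a point): Point on top of the gauge's dark brown sliding plate (104 mm along x, 94 mm along y, top face 35 mm above the bench) where the centre of the mug's underside is when the mug bears on both posts; moves with the plate. +x: the direction the plate pulls out; z up. A lip 12 mm high at x = -46 to -52 mm leaves the mug 8 mm of free play behind the posts
- posts (a point): Midpoint between the feet of the plate's two black rubber posts (17 mm diameter, 60 mm high above the plate), which stand 36 mm to either side of it along y; it lies 30 mm in +x of cradle, same axes. The mug stands on their -x side, handle pointing to +x through the gap; pulling the handle to +x makes the mug press on both posts and draw the plate out
- carriage (a joint): How far the sliding plate has been pulled out, in m: 0 = home, 0.095 = end of travel. A spring pulls it home: 2.2 N at home, growing by 1.1 N per cm (about 10 N at 75 mm), with slight friction; let go, it snaps back
- pointer (a point): Tip of the black pointer on the sliding plate, beside it at its +y edge, over the white scale strip (ticks every 10 mm); axes as cradle; 31 mm above the bench. It moves with the plate
- marker (a point): Reading line of the red marker clip that sits on the outer edge of the white scale strip; same height and axes as pointer. When the two points coincide the pull is right. The clip (12 mm along x, 22 mm along y, top 29 mm above the bench, held by friction of 3 N) must not be shifted
- marker_clip (a joint): Where the red clip is set on the scale, in m: the pull is right when carriage equals this value (35 to 75 mm)
- gauge: The pull gauge, fixed on the bench: grey base 340 by 110 mm, 14 mm thick (x -175 to +165 mm), two steel rails, blue spring housing 80 mm high at x = -172 to -72 mm, white scale strip 20 mm high at y = 55 to 91 mm. Origin: on the bench below cradle's home position; +x is the pull direction, z up
- board_top (a point): Centre of the top face of the square cork board, 150 by 150 mm, 12 mm thick, fixed flat on the bench; z up, x and y along its edges
- tumbler: Bystander: handleless brown wooden cup, 70 mm diameter, 85 mm high, near the robot; origin at the centre of its underside. Leave alone
- spoon: Bystander: pale wooden spoon 200 mm long, lying on the bench along its x axis. Leave alone
- rasp: Bystander: steel rasp with round wooden handle, 280 mm long, lying along its x axis beyond the gauge. Leave alone
- mallet: Bystander: wooden mallet 240 mm long, lying along its x axis. Leave alone
- tin: Bystander: round closed tin, 72 mm diameter, 110 mm high, standing; origin at the centre of its underside. Leave alone

How it is judged (in metres and radians):
On the way, in this order (a step that is already met when the one before it is completed fails the run):
1. the mug stands upright on the sliding plate within 14 mm of its place behind the posts, handle outward along the pull direction within 0.35 rad, plate home within 8 mm (horizontal distance between mug and cradle below 0.014 m and z of mug in the frame of cradle between -0.004 and 0.006 m and angle between mug's own z axis and vertical below 0.15 rad and angle between the x axis of mug and the x axis of cradle, either way round below 0.35 rad and x of handle in the frame of cradle above 0.04 m and value of joint carriage below 0.008 m), for 0.2 s.
2. the mug, pulled by its handle and still upright on the plate, holds the pointer within 5 mm of the red marker for 1 s (x of pointer in the frame of marker between -0.005 and 0.005 m and contact force between the fingers and mug above 1 N and x of the grasp point in the frame of mug above 0.042 m and horizontal distance between mug and cradle below 0.014 m and z of mug in the frame of cradle between -0.004 and 0.006 m and angle between mug's own z axis and vertical below 0.15 rad), for 1 s.
3. the gauge is back home (within 5 mm) with the mug still upright on its plate (value of joint carriage below 0.005 m and horizontal distance between mug and cradle below 0.02 m and z of mug in the frame of cradle between -0.004 and 0.006 m and angle between mug's own z axis and vertical below 0.15 rad), for 0.1 s.
At the end, for the whole second after the job is handed in: The mug stands upright (tilt under 0.08 rad), at rest and released on the cork board, its centre within 52 mm of the board's centre; the gauge is home within 5 mm and the red marker clip is where it was within 4 mm (horizontal distance between mug and board_top below 0.052 m and z of mug in the frame of board_top between -0.004 and 0.004 m and angle between mug's own z axis and vertical below 0.08 rad and linear speed of mug below 0.02 m/s and value of joint carriage below 0.005 m and distance of marker from where it was at the start of the episode below 0.004 m); the robot touches nothing.
It fails at once if the gauge is pulled more than 12 mm past the red marker (x of pointer in the frame of marker above 0.012 m).
It fails at once if the gauge snaps back (faster than 0.3 m/s) (velocity of joint carriage below -0.3 m/s).
It fails at once if the mug is dropped (let go of and falling faster than 0.65 m/s, some 20 mm) (linear speed of mug above 0.65 m/s and contact force between the fingers and mug below 0.5 N).
It fails at once if the red marker clip is shifted by more than 4 mm (distance of marker from where it was at the start of the episode above 0.004 m).
It fails at once if a bystander is moved by more than 20 mm (distance of any of tumbler, spoon, rasp, mallet, tin from where it was at the start of the episode above 0.02 m).
It also fails if it takes over 61 s, if anything falls off the work surface, if the arm or the gripper's body presses on something with over 40 N, if the wrist force passes 120 N, or if a joint passes its speed limit or range.

## Working session

There is one attempt and no reset: what is moved stays moved. The work goes in short steps, Python scripts to look and compute and a shell command to move; the robot and the scene stay as the last step left them, time stands still between calls to the robot, and variables do not carry over. Pictures are saved under pics/ and viewed, at most 10 in all, crops included, and the job is handed in when it is done.

```bash
mkdir -p pics
cat > h.py <<'E'
from rig import *
import numpy as np, cv2
def snap(n,f=None):
    c=capture(n)
    if f: cv2.imwrite('pics/'+f,c['image'][:,:,::-1])
    return c
def ray(c,u,v):
    R=cv2.Rodrigues(np.array(c['rvec'],float))[0];t=np.array(c['tvec'],float).ravel()
    d=R.T@np.array([(u-c['cx'])/c['fx'],(v-c['cy'])/c['fy'],1.]);o=-R.T@t
    return o,d
def onz(c,u,v,z):
    o,d=ray(c,u,v);return o+d*(z-o[2])/d[2]
E
python3 - <<'E'
from h import *
import pickle
d={}
for n in('top','side'):
    d[n]=snap(n,n+'0.png'); print(n,ray(d[n],280,210))
pickle.dump(d,open('c0.pkl','wb'))
s=sense();print(s['time_s'],s['eef_pos'],s['ee_rot'],s['force'])
E
```

```text
top (array([ 406.91030439,  -42.75544169, 1313.09908335]), array([ 0.13362956, -0.00119478, -0.99106875]))
side (array([247.04182741, 549.72679328, 836.23876674]), array([ 0.31252432, -0.587005  , -0.74687291]))
0.1 [ 193.12762558 -487.96008056  238.81683921] [-5.46145275e-04  9.82304123e-01  1.87292048e-01  1.90660530e-05] [ 0.70844897 -0.23636306  0.10000674]
```

View pics/top0.png

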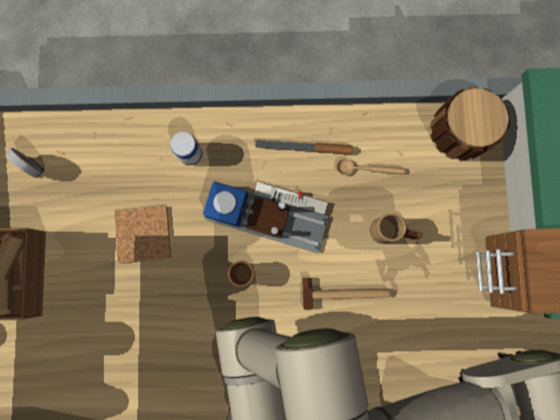

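View pics/side0.png

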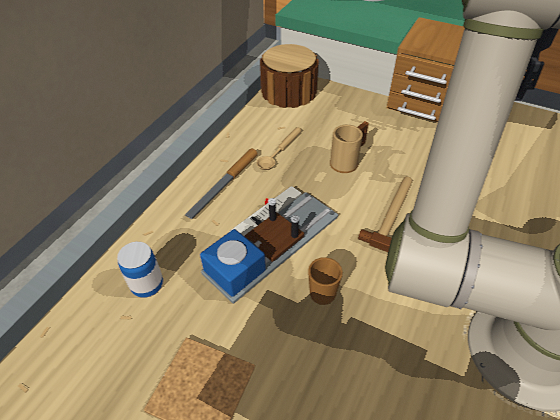

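The top view (up = +x, left = +y) shows the mug at about (390,229) with its handle at (415,235). The gauge is around (268,215), pulling to the right and slightly down, with the red clip near (300,195). The board is at (143,234), the tumbler at (241,273), the spoon at (370,168) and the mallet at (350,293). The side view agrees with this. Next I'll enlarge the gauge and mug and compute rough positions.

Run:
```python
from h import *
import pickle
d=pickle.load(open('c0.pkl','rb'))
a=d['top']['image'][160:260,195:435];b=d['side']['image'][180:305,200:440]
g=lambda m:cv2.resize(m,None,fx=3.3 if 0 else 3,fy=3,interpolation=cv2.INTER_CUBIC)
A=g(a);B=cv2.resize(b,(528,275),interpolation=cv2.INTER_CUBIC)
o=np.zeros((580,720,3),np.uint8);o[:300]=A;o[302:577,:528]=B
cv2.imwrite('pics/z1.png',o[:,:,::-1])
t=d['top']
for n,u,v,z in[('mugtop',390,228,105),('handle',415,235,95),('board',143,234,12),('clip',300,195,29),('plate',270,216,35),('tumb',241,273,85),('mallethead',307,293,30),('spoon',346,167,10)]:print(n,onz(t,u,v,z).round(0))
# board: cork mask
hsv=cv2.cvtColor(t['image'],cv2.COLOR_RGB2HSV)
red=((hsv[...,0]<8)|(hsv[...,0]>172))&(hsv[...,1]>170)&(hsv[...,2]>110)
ys,xs=np.nonzero(red);print('red',list(zip(xs,ys))[:40])
blue=((hsv[...,0]>100)&(hsv[...,0]<125)&(hsv[...,1]>140)).astype(np.uint8)
for c in cv2.findContours(blue,0,2)[0]:
    if cv2.contourArea(c)>60:print('blue',cv2.minAreaRect(c),[onz(t,*p,80).round(0)[:2] for p in cv2.boxPoints(cv2.minAreaRect(c))])
```

```text
mugtop [ 516. -333.  105.]
handle [ 497. -400.   95.]
board [522. 347.  12.]
clip [ 622. -102.   29.]
plate [563. -16.  35.]
tumb [406.  63.  85.]
mallethead [ 348. -114.   30.]
spoon [ 704. -238.   10.]
red [(np.int64(299), np.int64(192)), (np.int64(300), np.int64(192)), (np.int64(301), np.int64(192)), (np.int64(299), np.int64(193)), (np.int64(300), np.int64(193)), (np.int64(301), np.int64(193)), (np.int64(299), np.int64(194)), (np.int64(300), np.int64(194)), (np.int64(301), np.int64(194)), (np.int64(300), np.int64(195)), (np.int64(299), np.int64(196)), (np.int64(299), np.int64(197))]
blue ((225.4126739501953, 203.429931640625), (36.97752380371094, 36.104042053222656), 16.927513122558594) [array([563., 166.]), array([658., 137.]), array([626.,  41.]), array([532.,  70.])]
```

View pics/z1.png

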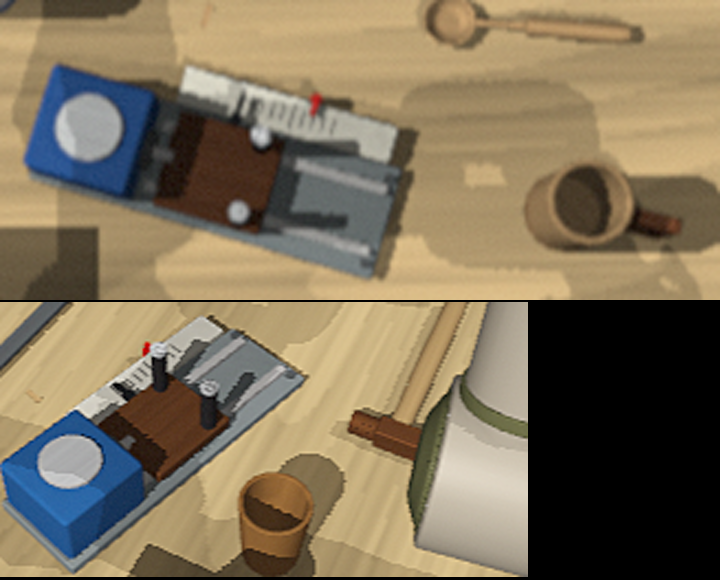

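The zoom shows the post tops at about (282,205) and (274,230) in the top image. The mug rim centre is near (393,227), and its handle runs at almost the gauge's direction, about -107°. The clip is at (300,194). I'll move over the mug with the tool turned, and work out the refined estimates at the same time.

```bash
python3 -m handwheel '[[[36,24,14,0,0,6.4,1],[36,24,14,0,0,6.4,1],[36,24,14,0,0,6.4,1],[36,24,14,0,0,6.4,1],[36,24,14,0,0,6.4,1],[36,24,14,0,0,6.4,1],[36,24,14,0,0,6.4,1],[36,0,14,0,0,6.4,1]]]'
python3 - <<'E'
from h import *
import pickle
d=pickle.load(open('c0.pkl','rb'));t=d['top']
p1=onz(t,282,205.3,95);p2=onz(t,274.3,230.3,95);m=(p1+p2)/2;print('posts',p1,p2,m,np.linalg.norm(p1-p2),'ang',np.degrees(np.arctan2(*(p1-p2)[1::-1]))-90)
r=onz(t,393,227.3,105);e=onz(t,421.7,235.7,93);print('mug',r,e,np.linalg.norm((e-r)[:2]),np.degrees(np.arctan2(*(e-r)[1::-1])))
s=sense();print(s['eef_pos'],s['ee_rot'],s['force'],s['joints'])
c=snap('wrist','w1.png');print({k:c[k] for k in c if k!='image'})
E
```

```text
time_s: 1.1
eef_pos: [482.4, -318.6, 352.1]
ee_rot: [0.0, 0.803, 0.595, 0.0]
force: [0.5, -1.6, 0.0]
grip_width: 1.0
grip_force: 0.0
posts [583.73437713 -49.84909282  95.        ] [517.00971964 -27.90868711  95.        ] [550.37204838 -38.87888996  95.        ] 70.23931463263277 ang -108.20190207191226
mug [ 517.42817902 -340.7865201   105.        ] [ 494.56698833 -418.49163839   93.        ] 80.99826817886522 -106.3941170847087
[ 482.41364873 -318.59927838  352.06731657] [5.59291772e-05 8.03393837e-01 5.95448014e-01 5.20782948e-05] [ 0.4599278  -1.57595856  0.02385254] [-7.86258380e-01  3.90183318e-01  1.10245481e+00  8.69497291e-05
  1.64882865e+00 -4.91101644e-01]
{'fx': 319.98797708328755, 'fy': 319.98797708328755, 'cx': 280.2056132358617, 'cy': 209.22267218313516, 'hand_eye': array([[-1.05186245e-03, -9.57698605e-01, -2.87771219e-01,
         7.38876407e+01],
       [ 9.99999100e-01, -7.67559550e-04, -1.10077303e-03,
         5.34313414e-01],
       [ 8.33327246e-04, -2.87772118e-01,  9.57698550e-01,
        -1.34850891e+02],
       [ 0.00000000e+00,  0.00000000e+00,  0.00000000e+00,
         1.00000000e+00]])}
```

View pics/w1.png

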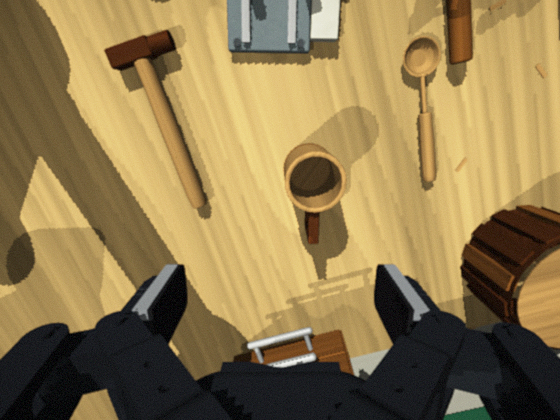

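The wrist view shows the mug rim centred near (316,180), with the handle running down to about (313,242), nearly aligned with the tool. The gauge end is at (270,45). I'll measure the mug rim and handle by colour.

```bash
cat >> h.py <<'E'
from scipy.spatial.transform import Rotation as Ro
def wsnap(f=None):
    s=sense();c=snap('wrist',f);q=np.array(s['ee_rot']);
    T=np.eye(4);T[:3,:3]=Ro.from_quat(q[[1,2,3,0]]).as_matrix();T[:3,3]=s['eef_pos']
    M=np.linalg.inv(T@c['hand_eye']);c['rvec']=cv2.Rodrigues(M[:3,:3])[0];c['tvec']=M[:3,3];return c
E
python3 - <<'E'
from h import *
import pickle
c=wsnap();pickle.dump(c,open('w1.pkl','wb'))
im=c['image'];hsv=cv2.cvtColor(im,cv2.COLOR_RGB2HSV)
# dark handle pixels below the rim
ys,xs=np.nonzero((hsv[205:250,295:335,2]<115)&(hsv[205:250,295:335,1]>90));
for y in range(208,248,3):
    r=im[y,298:334];print(y,[f"{int(v)}" for v in hsv[y,298:334,2]])
print()
print('row180',hsv[180,278:352,2]); print('col317',hsv[140:220,317,2])
E
```

```text
208 ['205', '213', '215', '215', '213', '211', '203', '205', '201', '202', '206', '204', '207', '206', '205', '206', '208', '217', '228', '233', '233', '235', '230', '228', '215', '204', '198', '189', '175', '159', '137', '120', '115', '121', '120', '127']
211 ['120', '124', '122', '118', '113', '146', '162', '167', '182', '194', '200', '205', '213', '210', '213', '210', '203', '202', '190', '183', '179', '163', '145', '125', '113', '107', '111', '104', '106', '104', '104', '104', '106', '117', '119', '123']
214 ['126', '126', '124', '106', '57', '39', '41', '38', '37', '35', '38', '36', '30', '39', '40', '39', '40', '39', '67', '105', '111', '109', '107', '111', '111', '117', '109', '112', '110', '108', '110', '98', '104', '105', '103', '105']
217 ['133', '130', '126', '100', '56', '46', '41', '41', '59', '75', '80', '75', '61', '49', '53', '66', '66', '62', '82', '101', '109', '107', '106', '111', '114', '113', '111', '112', '114', '112', '108', '114', '106', '114', '110', '104']
220 ['129', '133', '125', '104', '50', '33', '41', '62', '88', '89', '88', '92', '83', '89', '94', '93'
[... 2304 characters left out ...]
, '113', '119', '116', '116', '118', '120', '123', '121']

row180 [239 240 238 221 195 205 208 198 151  72  61  68  68  66  67  71  70  79
  76  75  75  76  64  68  63  71  73  70  72  71  71  64  73  71  73  71
  68  74  72  68  73  73  70  67  67  62  55  50  43  51  53  48  43  59
  68  68  73  75  86  98 147 204 227 214 199 179 188 188 186 196 217 226
 224 226]
col317 [192 188 193 192 187 174 149 149 154 156 157 167 190 222 224 208 179 122
  72  61  59  69  68  72  76  71  75  72  67  70  72  69  66  76  70  66
  70  71  69  76  68  73  69  70  70  69  69  53  56  51  49  47  53  54
  80 130 161 172 174 172 180 178 177 180 181 178 181 204 233 235 224 183
 122  89 105 105 111 101 105 104]
```

Run:
```python
from h import *
import pickle
c=pickle.load(open('w1.pkl','rb'));c2=pickle.load(open('c0.pkl','rb'))['top']
r=onz(c,312.3,182,105);h0=onz(c,310.5,218,95);h=onz(c,310.7,236,95)
print(r,h0,h,np.linalg.norm((h-r)[:2]),np.degrees(np.arctan2(*(h-r)[1::-1])),np.degrees(np.arctan2(*(h-h0)[1::-1])))
print('rim widths',np.linalg.norm(onz(c,286.5,182,105)-onz(c,338,182,105)),np.linalg.norm(onz(c,312,157.5,105)-onz(c,312,207,105)))
u=(h-r)[:2];u/=np.linalg.norm(u);print('grip pt',r[:2]+60*u, sense()['eef_pos'])
```

```text
[ 521.74335397 -336.56504118  105.        ] [ 507.66531957 -383.97008486   95.        ] [ 501.43724761 -408.10480829   95.        ] 74.36582705834981 -105.8462548248137 -104.46975153137033
rim widths 62.70974929799574 61.44190499862512
grip pt [ 505.35993662 -394.28491328] [ 483.53128798 -319.48331916  351.53587581]
```

```bash
python3 -m handwheel '[[[11,-40,-10,0,0,1,0.2],[11,-34.5,-40,0,0,0,0.2],[0,0,-60,0,0,0,0.2],[0,0,-60,0,0,0,0.2],[0,0,-50,0,0,0,0.2],[0,0,0,0,0,0,0.2],[0,0,0,0,0,0,0.2]]]'
python3 - <<'E'
from h import *
s=sense();print(s['eef_pos'],s['ee_rot'],s['joints'])
wsnap('w2.png')
E
```

```text
time_s: 2.08
eef_pos: [503.6, -395.5, 133.7]
ee_rot: [0.002, 0.8, 0.6, 0.0]
force: [-0.6, 0.3, 0.7]
grip_width: 0.601
grip_force: 0.0
[ 503.55939358 -395.5363737   133.70045493] [1.58813632e-03 7.99915211e-01 6.00110926e-01 9.84204973e-05] [-8.48443113e-01  6.53620428e-01  1.25554411e+00 -5.68038294e-05
  1.22924620e+00 -5.64909292e-01]
```

View pics/w2.png

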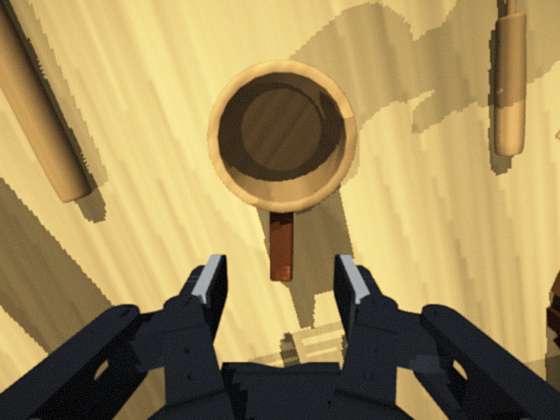

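The handle is at column 281, centred between the fingers (218 to 342), and the rim centre is at about (282,136). I'll check how far along the handle the grip would land.

Run:
```python
from h import *
c=wsnap();s=sense()
im=c['image'];hsv=cv2.cvtColor(im,cv2.COLOR_RGB2HSV)
r=onz(c,282,136.5,105);e=onz(c,281.5,279,95);n=onz(c,282,220,95);print(r,n,e,np.linalg.norm((onz(c,208,136,105)-onz(c,356,136,105))),np.linalg.norm((e-r)[:2]))
a=np.radians(2*np.degrees(np.arctan2(s['ee_rot'][2],s['ee_rot'][1])));x=np.array([np.cos(a),np.sin(a)])
for k,p in(('rim',r),('end',e)):
    d=p[:2]-s['eef_pos'][:2];print(k,'along toolx',d@x,'perp',d@[-x[1],x[0]])
```

```text
[ 522.59251953 -335.96242709  105.        ] [ 509.41144492 -381.62109923   95.        ] [ 498.55706893 -417.89008282   95.        ] 74.04615644003262 85.38058126763445
rim along toolx 62.49362541818188 perp -1.3995274185283397
end along toolx -22.88677142679995 perp -1.222067021398117
```

```bash
python3 -m handwheel '[[[1,0,-30,0,0,0,0.2],[0,0,-28.5,0,0,0,0.2],[0,0,0,0,0,0,-1],[0,0,0,0,0,0,-1],[0,0,0,0,0,0,-1],[0,0,0,0,0,0,-1],[0,0,0,0,0,0,-1]]]' 70
```

```text
time_s: 3.05
eef_pos: [504.8, -395.7, 75.1]
ee_rot: [0.002, 0.8, 0.6, 0.0]
force: [-1.0, -1.3, 6.2]
grip_width: 0.151
grip_force: 69.1
```

```bash
python3 -m handwheel '[[[0,0,30,0,0,0,-1],[0,0,50,0,0,0,-1],[0,0,50,0,0,0,-1],[0,10,30,0,0,0,-1],[2,50,0,0,0,0,-1],[2,60,0,0,0,0,-1],[2,60,0,0,0,0,-1],[1,45,0,0,0,0,-1]]]'; python3 -m handwheel '[[[0,0,0,0,0,0,-1],[0,0,0,0,0,0,-1]]]';python3 - <<'E'
from h import *
import pickle
c=wsnap('w3.png');pickle.dump(c,open('w3.pkl','wb'));s=sense();print(s['eef_pos'],s['ee_rot'],s['force'])
t=snap('top','t3.png');pickle.dump(t,open('t3.pkl','wb'))
E
```

```text
time_s: 4.05
eef_pos: [510.9, -167.4, 233.6]
ee_rot: [0.0, 0.799, 0.601, 0.0]
force: [-1.0, -0.4, -1.7]
grip_width: 0.149
grip_force: 68.6
time_s: 4.3
eef_pos: [511.2, -170.1, 233.2]
ee_rot: [0.0, 0.8, 0.6, 0.0]
force: [-0.2, 0.1, -2.2]
grip_width: 0.148
grip_force: 68.6
[ 511.16694391 -170.57734134  232.98683786] [ 2.75572897e-04  7.99983022e-01  6.00022572e-01 -3.83836657e-05] [-0.05345369 -0.25111051 -1.1235061 ]
```

View pics/w3.png

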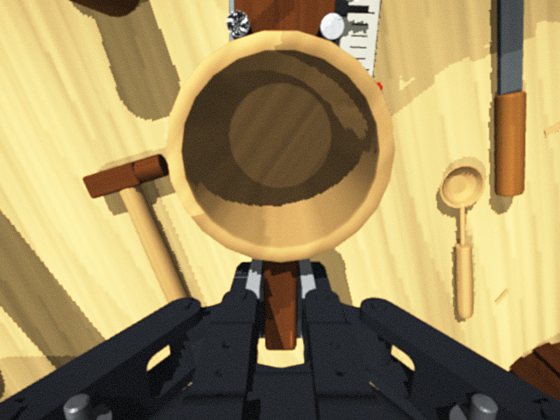

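Both post tops are visible, at about (238,25) and (332,26), just ahead of the mug. The red clip is at (379,88), and the scale strip is to the right. The mug is in line with the gauge. Next I'll measure the post tops, clip, pointer and mug rim.

Run:
```python
from h import *
import pickle
c=pickle.load(open('w3.pkl','rb'));im=c['image'];hsv=cv2.cvtColor(im,cv2.COLOR_RGB2HSV)
for k in((220,0,258,48),(312,0,352,48)):
    m=((hsv[...,1]<60)).astype(np.uint8);mm=np.zeros_like(m);mm[k[1]:k[3],k[0]:k[2]]=m[k[1]:k[3],k[0]:k[2]]
    for q in cv2.findContours(mm,0,2)[0]:
        if cv2.contourArea(q)>40:print(k,cv2.minEnclosingCircle(q),cv2.boundingRect(q))
red=((hsv[...,0]<6)|(hsv[...,0]>174))&(hsv[...,1]>180)&(hsv[...,2]>120);ys,xs=np.nonzero(red[60:120,360:400]);print('red',xs.min()+360,xs.max()+360,ys.min()+60,ys.max()+60)
z=np.concatenate([cv2.resize(im[0:120,215:405],(760,480),interpolation=cv2.INTER_CUBIC)]);cv2.imwrite('pics/z3.png',z[:,:,::-1])
```

```text
(220, 0, 258, 48) ((232.4629669189453, 19.925926208496094), 20.224700927734375) (225, 0, 26, 41)
(312, 0, 352, 48) ((341.5, 23.5), 25.34768295288086) (318, 0, 34, 48)
red 377 381 83 88
```

View pics/z3.png

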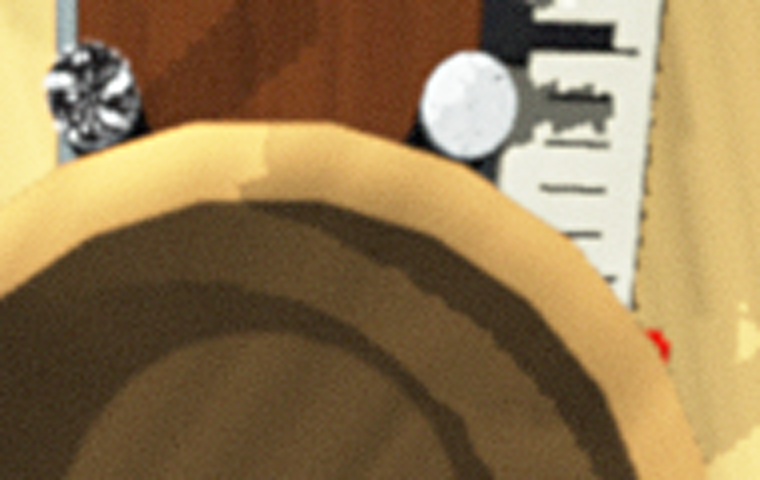

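The zoom puts the post tops at (238.2,23.8) and (332.2,26.2), the black pointer bar at about (366,9.5), and the red clip, partly hidden, at (379,86).

Run:
```python
from h import *
import pickle
c=pickle.load(open('w3.pkl','rb'));t0=pickle.load(open('c0.pkl','rb'))['top'];E=np.array([511.17,-170.58,233])
p1=onz(c,238.2,23.8,95);p2=onz(c,332.2,26.2,95);m=(p1+p2)/2
print('posts',p1,p2,m,np.linalg.norm(p1-p2))
d=p2-p1;g=np.degrees(np.arctan2(d[1],d[0]))-90;print('gauge ang by posts',g)
# strip outer edge direction: points on z=20
e1=onz(c,215+660/4,0,20);e2=onz(c,215+632/4,300/4,20);v=e2-e1;print('strip',np.degrees(np.arctan2(v[1],v[0])))
a=np.radians(g);x=np.array([np.cos(a),np.sin(a)]);y=np.array([-x[1],x[0]])
cr=m[:2]-30*x;print('cradle',cr)
f=lambda n,p:print(n,'gauge x,y',(p[:2]-cr)@x,(p[:2]-cr)@y)
f('pointer',onz(c,366,9.5,31));f('red vis',onz(c,379,84,29))
# rim outer: cols 167..394 at row~146; rows 31..262
mz=233-75.1+105
r=onz(c,(167+394)/2,146,mz);print('rim',r,np.linalg.norm(onz(c,167,146,mz)-onz(c,394,146,mz)),'ahead',np.linalg.norm((r-E)[:2]))
f('mug',r)
# from the top camera
q1=onz(t0,282,205.3,95);q2=onz(t0,274.3,230.3,95);f('top posts',(q1+q2)/2);f('topred',onz(t0,300,193,29))
```

```text
posts [519.80312934 -28.17919825  95.        ] [587.88962387 -49.74243075  95.        ] [553.84637661 -38.9608145   95.        ] 71.41949127866708
gauge ang by posts -107.5731778708734
strip -107.24835602629906
cradle [562.90408569 -10.36085111]
pointer gauge x,y 0.5283892699782418 74.96250148329499
red vis gauge x,y 64.38574615117685 94.769466693276
rim [ 529.49065837 -109.14305547  262.9       ] 73.52557815065217 ahead 64.11041005014621
mug gauge x,y 104.26055109674799 -2.029410942560878
top posts gauge x,y 30.97088052088061 -3.336923619629511
topred gauge x,y 67.85664920596246 89.14614113166468
```

```bash
python3 -m handwheel '[[[8,25,0,0,0,-1.2,-1],[13,41,0,0,0,0,-1],[12.4,37.7,0,0,0,0,-1],[0,0,-20,0,0,0,-1],[0,0,-30,0,0,0,-1],[0,0,0,0,0,0,-1],[0,0,0,0,0,0,-1]]]';python3 - <<'E'
from h import *
import pickle
s=sense();print(s['eef_pos'],s['ee_rot'],s['force'])
t=snap('top');sd=snap('side');c=wsnap();pickle.dump((t,sd,c),open('t4.pkl','wb'))
o=np.zeros((560,760,3),np.uint8)
o[:300,:]=cv2.resize(t['image'][170:260,195:423],(760,300),interpolation=cv2.INTER_CUBIC)
o[302:560,:380]=cv2.resize(sd['image'][150:279,180:370],(380,258));o[302:560,400:744]=cv2.resize(c['image'],(344,258))
cv2.imwrite('pics/z4.png',o[:,:,::-1])
E
```

```text
time_s: 5.28
eef_pos: [545.1, -66.8, 183.9]
ee_rot: [0.001, 0.806, 0.592, 0.0]
force: [0.9, 0.5, -1.3]
grip_width: 0.151
grip_force: 68.5
[545.08230348 -66.7698589  183.92365439] [6.50057097e-04 8.06264417e-01 5.91554805e-01 4.23865600e-04] [ 0.92625131  0.46404548 -1.325334  ]
```

View pics/z4.png

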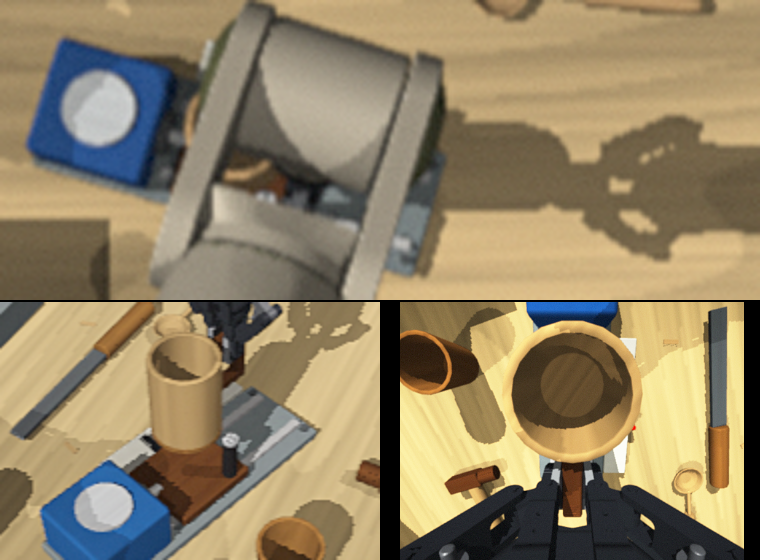

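The side view shows the mug above the plate, behind the visible post. The top camera is blocked by the arm. The kinematics put the mug at about x=-4, y=0 in the cradle frame, so I'll go down in stages and check the force.

```bash
python3 -m handwheel '[[[0,0,-10,0,0,0,-1],[0,0,-10,0,0,0,-1],[0,0,-5,0,0,0,-1],[0,0,0,0,0,0,-1]]]'; python3 -m handwheel '[[[0,0,-15,0,0,0,-1],[0,0,-15,0,0,0,-1],[0,0,-13,0,0,0,-1],[0,0,0,0,0,0,-1],[0,0,0,0,0,0,-1]]]'
```

```text
time_s: 5.92
eef_pos: [544.4, -65.9, 157.3]
ee_rot: [-0.0, 0.806, 0.592, -0.0]
force: [0.1, -0.4, -1.5]
grip_width: 0.153
grip_force: 68.6
time_s: 6.55
eef_pos: [544.7, -66.1, 115.0]
ee_rot: [0.0, 0.806, 0.592, 0.0]
force: [0.5, -0.1, -1.2]
grip_width: 0.152
grip_force: 68.6
```

```bash
python3 -m handwheel '[[[0,0,-2,0,0,0,-1],[0,0,-2,0,0,0,-1],[0,0,0,0,0,0,-1]]]'; python3 -m handwheel '[[[0,0,-1,0,0,0,-1],[0,0,0,0,0,0,-1],[0,0,0,0,0,0,-1]]]'
python3 - <<'E'
from h import *
import pickle
sd=snap('side');c=wsnap();t=snap('top');pickle.dump((t,sd,c,sense()),open('t5.pkl','wb'))
o=np.zeros((600,800,3),np.uint8)
o[:,:380]=0
o[:330,:800]=cv2.resize(c['image'][110:275,180:580],(800,330),interpolation=cv2.INTER_CUBIC) if c['image'].shape[1]>=580 else cv2.resize(c['image'][110:275,160:560],(800,330),interpolation=cv2.INTER_CUBIC)
o[335:600,:534]=cv2.resize(sd['image'][160:293,180:447],(534,265),interpolation=cv2.INTER_CUBIC)
cv2.imwrite('pics/z5.png',o[:,:,::-1])
E
```

```text
time_s: 6.92
eef_pos: [544.5, -65.9, 110.7]
ee_rot: [-0.0, 0.806, 0.592, -0.0]
force: [0.1, 0.0, -2.4]
grip_width: 0.149
grip_force: 68.6
time_s: 7.3
eef_pos: [544.7, -66.1, 110.1]
ee_rot: [0.0, 0.806, 0.592, 0.0]
force: [-2.3, -2.5, 2.7]
grip_width: 0.148
grip_force: 69.3
```

View pics/z5.png

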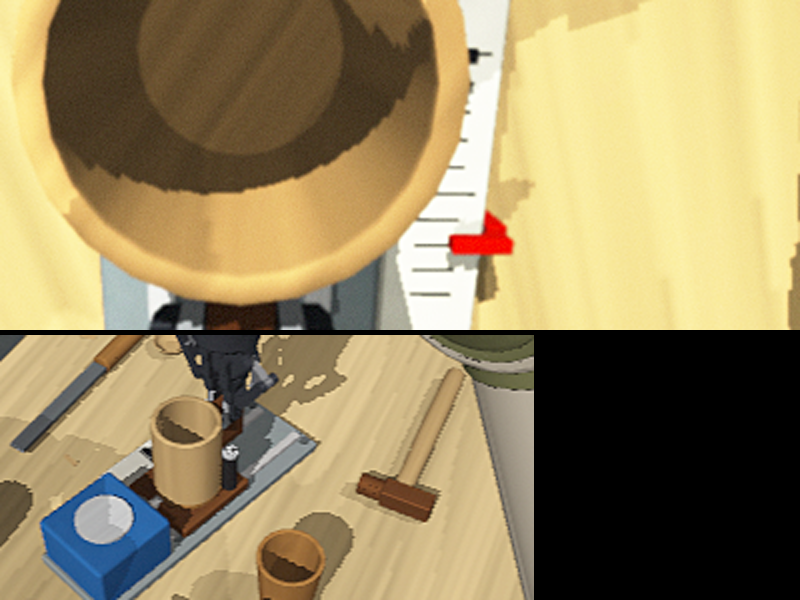

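The mug stands on the plate, behind the posts, and the force reading shows contact. In wrist pixels the pointer is at about (396,137.5), with the 0 tick beside it. The red clip bar covers rows 227 to 237, columns 385 to 416. I'll convert these to gauge coordinates.

Run:
```python
from h import *
import pickle
t,sd,c,s=pickle.load(open('t5.pkl','rb'));im=c['image'];hsv=cv2.cvtColor(im,cv2.COLOR_RGB2HSV)
a=np.radians(-107.5);x=np.array([np.cos(a),np.sin(a)]);y=np.array([-x[1],x[0]]);cr=np.array([562.9,-10.36])
G=lambda u,v,z:(lambda p:np.round([(p[:2]-cr)@x,(p[:2]-cr)@y],1))(onz(c,u,v,z))
red=((hsv[...,0]<6)|(hsv[...,0]>174))&(hsv[...,1]>180)&(hsv[...,2]>90)
for r in range(212,242):
    q=np.nonzero(red[r,370:430])[0]
    if len(q):print(r,q.min()+370,q.max()+370,hsv[r,q.min()+372,2],hsv[r,q.max()+368,2],G((q.min()+q.max())/2+370,r,29))
print('pointer',G(396,137.5,31),'end/tick0',G(404,137,20))
for v in(194,219.5,244.5,269.5,294):print('tick',G(160+430/2,110+v/2,20))
print('bar edges z29',G(400,227,29),G(400,237.5,29))
```

```text
216 403 404 222 218 [54.7 87.2]
217 403 404 224 217 [55.4 87.3]
218 403 406 222 221 [56.2 88. ]
219 403 407 225 225 [56.9 88.5]
220 402 409 226 226 [57.7 88.9]
221 402 410 228 226 [58.4 89.4]
222 402 410 239 237 [59.2 89.5]
223 402 412 245 245 [59.9 90.3]
224 402 412 234 235 [60.7 90.3]
225 402 412 230 230 [61.4 90.4]
226 402 412 230 227 [62.2 90.5]
227 401 412 217 225 [63.  90.2]
228 385 413 223 225 [63.7 84.9]
229 385 414 235 241 [64.5 85.4]
230 385 415 246 250 [65.2 85.8]
231 385 415 248 251 [66.  85.9]
232 384 415 205 249 [66.8 85.6]
233 385 415 250 248 [67.6 86.1]
234 386 415 252 247 [68.3 86.5]
235 386 415 250 247 [69.1 86.6]
236 387 414 241 240 [69.9 86.7]
237 401 403 183 165 [70.6 87.9]
pointer [ 0.1 75.4] end/tick0 [ 0.5 84.8]
tick [50.7 69.2]
tick [60.5 70. ]
tick [70.4 70.9]
tick [80.5 71.7]
tick [90.7 72.6]
bar edges z29 [63.  85.6] [71.  86.5]
```

```bash
python3 -m handwheel '[[[-1.2,-3.8,0.3,0,0,0,-1],[-2.4,-7.6,0,0,0,0,-1],[-2.4,-7.6,0,0,0,0,-1],[-2.4,-7.6,0,0,0,0,-1],[-2.4,-7.6,0,0,0,0,-1],[-2.4,-7.6,0,0,0,0,-1],[-2.4,-7.6,0,0,0,0,-1],[-2.4,-7.6,0,0,0,0,-1]]]'; python3 -m handwheel '[[[-0.6,-1.9,0,0,0,0,-1],[0,0,0,0,0,0,-1]]]'
cat > m.py <<'E'
from h import *
import pickle
c=wsnap();s=sense();im=c['image'];hsv=cv2.cvtColor(im,cv2.COLOR_RGB2HSV);print(s['eef_pos'],s['force'])
a=np.radians(-107.5);x=np.array([np.cos(a),np.sin(a)]);y=np.array([-x[1],x[0]]);cr=np.array([562.9,-10.36])
G=lambda u,v,z:(lambda p:np.round([(p[:2]-cr)@x,(p[:2]-cr)@y],1))(onz(c,u,v,z))
R=cv2.Rodrigues(c['rvec'])[0]
def P(gx,gy,z):
    w=np.r_[cr+gx*x+gy*y,z];q=R@w+c['tvec'];return c['fx']*q[0]/q[2]+c['cx'],c['fy']*q[1]/q[2]+c['cy']
print('tcp gauge',(s['eef_pos'][:2]-cr)@x,(s['eef_pos'][:2]-cr)@y)
red=(((hsv[...,0]<6)|(hsv[...,0]>174))&(hsv[...,1]>180)&(hsv[...,2]>90));ys,xs=np.nonzero(red[:,300:480]);
if len(xs):print('red box',xs.min()+300,xs.max()+300,ys.min(),ys.max(),G(xs.mean()+300,ys.min(),29),G(xs.mean()+300,ys.max(),29))
for gx in range(45,90,1):  # darkness profile at y=72 and 75, z=31
    print(gx,[int(hsv[int(round(P(gx,gy,31)[1])),int(round(P(gx,gy,31)[0])),2]) for gy in(60,64,68,70,72,74,76,80,86)],np.round(P(gx,74,31)) if gx%10==0 else '')
cv2.imwrite('pics/z6.png',cv2.resize(im[80:290,280:560],(800,600),interpolation=cv2.INTER_CUBIC)[:,:,::-1])
pickle.dump((c,s),open('m.pkl','wb'))
E
python3 m.py
```

```text
time_s: 8.45
eef_pos: [526.4, -122.7, 109.9]
ee_rot: [-0.001, 0.806, 0.592, 0.001]
force: [3.3, 8.6, -0.4]
grip_width: 0.149
grip_force: 68.8
time_s: 8.7
eef_pos: [525.8, -124.5, 109.9]
ee_rot: [-0.001, 0.806, 0.592, 0.001]
force: [3.7, 7.1, 0.2]
grip_width: 0.148
grip_force: 68.8
[ 525.85972047 -124.49125822  109.90116405] [ 3.61707163  7.14079034 -0.07161824]
tcp gauge 119.9871424460564 -1.0060111916933867
red box 396 428 137 154 [61.1 87. ] [72.3 88.3]
45 [249, 228, 228, 235, 238, 235, 236, 237, 209] 
46 [250, 227, 228, 223, 236, 238, 235, 238, 209] 
47 [253, 224, 230, 230, 236, 236, 237, 238, 215] 
48 [247, 226, 230, 228, 238, 239, 240, 238, 213] 
49 [189, 227, 229, 230, 211, 217, 223, 227, 210] 
50 [145, 226, 226, 228, 157, 115, 126, 124, 211] [396. 120.]
51 [118, 228, 227, 228, 210, 216, 214, 212, 212] 
52 [79, 227, 230, 227, 236, 242, 240, 240, 214] 
53 [71, 223, 228, 227, 232, 239, 239, 239, 214] 
54 [68, 227, 227, 227, 232, 240, 239, 238, 217] 
55 [71, 229, 228, 230, 232, 242, 243, 240, 215] 
56 [74, 229, 229, 230, 229, 242, 241, 238, 219] 
57 [75, 230, 227, 228, 230, 103, 9
[... 920 characters left out ...]
116, 130, 225, 219, 201, 196, 173, 177, 100] 
77 [116, 139, 226, 209, 201, 200, 156, 245, 100] 
78 [121, 148, 223, 210, 205, 202, 115, 250, 96] 
79 [124, 162, 221, 212, 207, 202, 235, 251, 97] 
80 [119, 164, 215, 208, 207, 215, 255, 253, 100] [392. 166.]
81 [122, 175, 220, 210, 205, 226, 254, 253, 98] 
82 [121, 186, 216, 211, 205, 236, 254, 253, 107] 
83 [123, 196, 216, 211, 206, 213, 253, 253, 104] 
84 [124, 165, 215, 211, 210, 222, 253, 252, 100] 
85 [128, 172, 220, 212, 208, 228, 253, 252, 104] 
86 [124, 185, 218, 211, 207, 237, 253, 252, 97] 
87 [127, 190, 220, 214, 208, 236, 253, 252, 99] 
88 [136, 204, 218, 215, 208, 154, 216, 252, 113] 
89 [133, 218, 220, 214, 209, 206, 211, 252, 104]
```

View pics/z6.png

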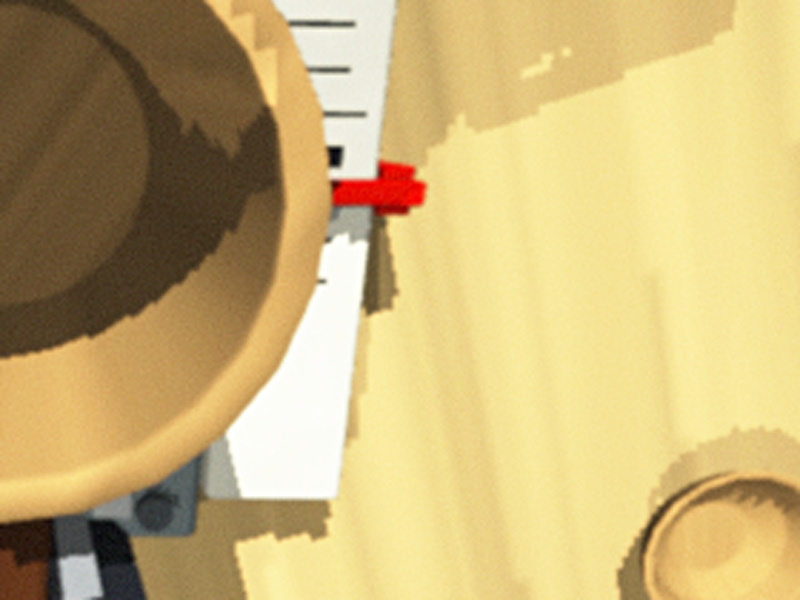

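Run:
```python
from h import *
import pickle
c,s=pickle.load(open('m.pkl','rb'));im=c['image'].astype(int)
for r in range(128,160):print(r,['%d/%d'%(im[r,k,0],im[r,k,1]) for k in(392,396,400,404,408,414,420)])
```

```text
128 ['228/184', '242/240', '240/238', '239/236', '238/237', '215/184', '213/177']
129 ['229/182', '242/241', '240/238', '239/240', '237/237', '219/188', '217/180']
130 ['228/183', '220/220', '234/233', '239/238', '237/236', '219/188', '212/178']
131 ['230/184', '100/101', '194/192', '237/237', '237/235', '221/185', '213/179']
132 ['224/179', '11/14', '177/180', '239/239', '237/236', '217/182', '209/176']
133 ['233/190', '15/15', '190/187', '238/237', '238/237', '220/190', '211/179']
134 ['231/185', '19/16', '193/194', '239/238', '236/237', '221/188', '207/181']
135 ['231/187', '11/13', '203/199', '238/239', '236/235', '224/173', '210/179']
136 ['230/186', '9/12', '217/214', '239/239', '238/238', '221/113', '213/162']
137 ['230/185', '39/34', '231/226', '237/237', '237/237', '226/39', '228/101']
138 ['230/183', '124/124', '238/237', '238/236', '237/236', '214/0', '238/34']
139 ['229/186', '221/218', '240/238', '238/238', '238/239', '202/0', '237/10']
140 ['228/183', '240/240', '239/242', '239/239', '237/239', '203/14', '229/9']
141 ['226/178', '238/230', '238/238', '237/236', '236/236
[... 716 characters left out ...]
/80', '170/40', '182/53', '186/55', '183/23', '203/17']
152 ['209/163', '133/105', '142/116', '147/122', '146/113', '140/13', '154/8']
153 ['210/165', '125/114', '162/168', '164/165', '157/158', '150/12', '147/7']
154 ['210/167', '119/117', '173/174', '168/170', '160/160', '152/30', '157/45']
155 ['202/160', '116/113', '166/168', '173/168', '164/165', '156/85', '204/145']
156 ['201/160', '125/122', '171/171', '168/169', '157/155', '135/107', '242/220']
157 ['201/157', '150/147', '173/169', '171/171', '164/161', '107/92', '245/228']
158 ['199/154', '169/169', '170/169', '173/171', '162/165', '111/93', '244/229']
159 ['200/158', '176/170', '173/171', '166/168', '167/169', '130/109', '244/227']
```

The pointer (rows 131 to 138) is about 8 mm short of the clip bar (rows 143 to 151). I'll pull 8 mm more and check.

```bash
python3 -m handwheel '[[[-1.2,-3.8,0,0,0,0,-1],[-1.2,-3.8,0,0,0,0,-1],[0,0,0,0,0,0,-1],[0,0,0,0,0,0,-1]]]'
python3 - <<'E'
from h import *
c=wsnap();im=c['image'].astype(int);s=sense();print(s['eef_pos'],s['force'])
for r in range(106,146):print(r,['%d/%d'%(im[r,k,0],im[r,k,1]) for k in(392,394,396,398,400,404,408,414)])
E
```

```text
time_s: 9.25
eef_pos: [523.5, -131.9, 109.9]
ee_rot: [-0.001, 0.806, 0.592, 0.001]
force: [3.1, 8.9, 0.6]
grip_width: 0.153
grip_force: 68.8
[ 523.48184098 -131.85224213  109.87605324] [ 4.76303776  7.87119984 -0.25729721]
106 ['221/220', '218/222', '220/216', '223/224', '226/225', '224/223', '223/223', '233/234']
107 ['133/130', '138/136', '136/138', '140/136', '134/137', '133/135', '142/139', '232/234']
108 ['131/126', '134/132', '128/128', '127/122', '118/117', '93/94', '108/107', '230/229']
109 ['212/211', '211/211', '213/214', '210/211', '207/207', '191/189', '185/186', '226/224']
110 ['239/239', '241/241', '238/237', '239/240', '240/239', '241/241', '237/237', '216/215']
111 ['240/240', '238/236', '239/239', '239/237', '239/239', '240/239', '239/239', '215/213']
112 ['237/238', '238/238', '239/237', '238/237', '238/237', '235/236', '237/237', '219/216']
113 ['235/235', '236/235', '238/236', '238/237', '238/237', '237/237', '236/236', '215/208']
114 ['236/236', '239/239', '237/236', '237/237', '239/237', '236/236', '238/237', '209/202']
115 ['238/236', '239/238', '238/236', '238
[... 2038 characters left out ...]
'230/184', '202/159', '42/25', '57/17', '201/10', '222/7', '225/14', '224/15']
139 ['229/185', '206/161', '78/42', '83/26', '182/17', '198/24', '195/17', '197/7']
140 ['227/180', '208/166', '107/86', '96/66', '118/65', '125/66', '119/62', '121/6']
141 ['228/183', '211/165', '116/113', '112/110', '104/105', '102/103', '100/105', '81/8']
142 ['225/182', '208/169', '127/120', '110/108', '108/113', '112/114', '111/120', '88/9']
143 ['224/178', '213/170', '123/115', '108/108', '117/114', '115/113', '109/106', '86/14']
144 ['223/180', '217/172', '134/122', '110/110', '117/116', '115/114', '117/113', '84/50']
145 ['222/177', '217/175', '127/114', '106/108', '113/116', '115/115', '135/136', '91/71']
```

The pointer now spans rows 131 to 138 and the clip bar rows 131 to 139.5, so they're level to within 1 mm. I'll hold for a bit over 2 s.

```bash
for i in 1 2; do python3 -m handwheel '[[[0,0,0,0,0,0,-1],[0,0,0,0,0,0,-1],[0,0,0,0,0,0,-1],[0,0,0,0,0,0,-1],[0,0,0,0,0,0,-1],[0,0,0,0,0,0,-1],[0,0,0,0,0,0,-1],[0,0,0,0,0,0,-1]]]'; done
python3 - <<'E'
from h import *
c=wsnap();im=c['image'].astype(int)
for r in (129,130,131,132,136,137,138,139,140):print(r,['%d/%d'%(im[r,k,0],im[r,k,1]) for k in(396,398,404,408)])
mug=(np.array(sense()['eef_pos'])).round(1);print(mug)
E
```

```text
time_s: 10.3
eef_pos: [523.5, -131.8, 109.9]
ee_rot: [-0.001, 0.806, 0.592, 0.001]
force: [3.5, 8.5, -0.6]
grip_width: 0.15
grip_force: 68.8
time_s: 11.3
eef_pos: [523.5, -131.8, 109.8]
ee_rot: [-0.001, 0.806, 0.592, 0.001]
force: [3.0, 8.9, 0.1]
grip_width: 0.152
grip_force: 68.8
129 ['243/242', '241/241', '237/241', '235/239']
130 ['217/216', '216/214', '234/221', '234/220']
131 ['85/86', '92/94', '238/110', '237/113']
132 ['5/7', '11/17', '243/17', '243/13']
136 ['19/22', '36/26', '227/0', '228/21']
137 ['20/22', '45/28', '228/14', '227/10']
138 ['42/21', '60/19', '224/3', '226/14']
139 ['79/42', '85/17', '199/24', '200/18']
140 ['101/79', '91/62', '122/60', '128/67']
[ 523.5 -131.8  109.9]
```

```bash
python3 -m handwheel '[[[1.2,3.8,0,0,0,0,-1],[2.4,7.6,0,0,0,0,-1],[2.4,7.6,0,0,0,0,-1],[2.4,7.6,0,0,0,0,-1],[2.4,7.6,0,0,0,0,-1],[2.4,7.6,0,0,0,0,-1],[2.4,7.6,0,0,0,0,-1],[2.4,7.6,0,0,0,0,-1]]]'; python3 -m handwheel '[[[1.5,4.6,0,0,0,0,-1],[1,3.2,0,0,0,0,-1],[0,0,0,0,0,0,-1],[0,0,0,0,0,0,-1],[0,0,0,0,0,0,-1]]]'
python3 - <<'E'
from h import *
c=wsnap();s=sense();print(s['eef_pos'],s['force'])
im=c['image'].astype(int)
a=np.radians(-107.5);x=np.array([np.cos(a),np.sin(a)]);cr=np.array([562.9,-10.36])
for r in range(128,148):print(r,onz(c,396,r,31)[:2].dot(x).round(1)-(cr@x).round(1),[im[r,k,0] for k in(394,395,396,397,398,402,406)])
E
```

```text
time_s: 12.35
eef_pos: [541.6, -75.3, 110.0]
ee_rot: [0.0, 0.806, 0.592, -0.0]
force: [1.9, 2.6, -0.3]
grip_width: 0.148
grip_force: 68.8
time_s: 12.98
eef_pos: [544.0, -67.8, 110.1]
ee_rot: [-0.0, 0.806, 0.592, -0.0]
force: [1.1, 1.4, -0.9]
grip_width: 0.151
grip_force: 68.7
[544.04343386 -67.80906901 110.09447704] [ 0.85648584  1.13359198 -0.57950551]
128 -4.099999999999994 [np.int64(241), np.int64(241), np.int64(242), np.int64(241), np.int64(242), np.int64(240), np.int64(237)]
129 -3.5 [np.int64(241), np.int64(243), np.int64(244), np.int64(243), np.int64(242), np.int64(240), np.int64(240)]
130 -2.9000000000000057 [np.int64(230), np.int64(233), np.int64(234), np.int64(227), np.int64(235), np.int64(241), np.int64(241)]
131 -2.299999999999983 [np.int64(162), np.int64(140), np.int64(146), np.int64(144), np.int64(154), np.int64(242), np.int64(240)]
132 -1.5999999999999943 [np.int64(106), np.int64(46), np.int64(48), np.int64(45), np.int64(54), np.int64(240), np.int64(238)]
133 -1.0 [np.int64(107), np.int64(29), np.int64(13), np.int64(15), np.int64(26), np.int64(175), np.int64(211)]
134 
[... 1044 characters left out ...]
np.int64(240), np.int64(241), np.int64(240), np.int64(239), np.int64(242)]
143 5.400000000000006 [np.int64(222), np.int64(229), np.int64(239), np.int64(241), np.int64(241), np.int64(240), np.int64(240)]
144 6.099999999999994 [np.int64(223), np.int64(231), np.int64(239), np.int64(242), np.int64(239), np.int64(239), np.int64(241)]
145 6.700000000000017 [np.int64(218), np.int64(228), np.int64(232), np.int64(242), np.int64(241), np.int64(239), np.int64(241)]
146 7.400000000000006 [np.int64(212), np.int64(200), np.int64(207), np.int64(239), np.int64(242), np.int64(241), np.int64(242)]
147 8.0 [np.int64(202), np.int64(168), np.int64(171), np.int64(228), np.int64(241), np.int64(241), np.int64(241)]
```

The pointer is back at the 0 tick with the mug upright. Now I'll clear the posts, lift, and measure the board in the first top image.

```bash
python3 -m handwheel '[[[0.5,1.5,0,0,0,0,-1],[0,0,0,0,0,0,-1],[0,0,10,0,0,0,-1],[0,0,20,0,0,0,-1],[0,0,35,0,0,0,-1],[0,0,35,0,0,0,-1],[0,0,20,0,0,0,-1]]]'
python3 - <<'E'
from h import *
import pickle
d=pickle.load(open('c0.pkl','rb'))
for n,box in(('top',(100,190,185,280)),('side',(130,320,270,420))):
    c=d[n];im=c['image'];x0,y0,x1,y1=box
    hsv=cv2.cvtColor(cv2.GaussianBlur(im,(3,3),0),cv2.COLOR_RGB2HSV)[y0:y1,x0:x1]
    print(n,'samples',[hsv[(v-y0),(u-x0)].tolist() for u,v in ((130,215),(155,220),(150,250),(125,250),(108,200),(180,215),(140,270),(180,265))] if n=='top' else '')
    m=(((hsv[...,0]<15)&(hsv[...,1]>90))*255).astype(np.uint8);m=cv2.morphologyEx(cv2.morphologyEx(m,cv2.MORPH_CLOSE,np.ones((5,5))),cv2.MORPH_OPEN,np.ones((7,7)))
    q=max(cv2.findContours(m,0,2)[0],key=cv2.contourArea)+[[x0,y0]];r=cv2.minAreaRect(q);b=cv2.boxPoints(r)
    ap=cv2.approxPolyDP(q,6,True).reshape(-1,2)
    print(r,[onz(c,*p,12)[:2].round(0).tolist() for p in ap],onz(c,*r[0],12).round(0))
print('tin',onz(d['top'],184,145,110))
E
```

```text
time_s: 13.9
eef_pos: [544.7, -66.2, 232.4]
ee_rot: [0.001, 0.806, 0.592, 0.001]
force: [-0.4, 0.9, -1.7]
grip_width: 0.15
grip_force: 68.6
top samples [[14, 124, 162], [15, 124, 166], [14, 126, 93], [14, 123, 174], [19, 96, 192], [19, 96, 189], [19, 97, 147], [18, 98, 102]]
((142.4593963623047, 234.43145751953125), (50.79914474487305, 50.727901458740234), 85.91438293457031) [[595.0, 282.0], [584.0, 425.0], [447.0, 411.0], [458.0, 275.0]] [521. 348.  12.]
side samples Traceback (most recent call last):
  File "<stdin>", line 9, in <module>
ValueError: max() iterable argument is empty
```

```bash
python3 -m handwheel '[[[-2,22,0,0,0,0,-1],[-5,46,0,0,0,0,-1],[-6,60,0,0,0,0,-1],[-6,60,0,0,0,0,-1],[-6,60,0,0,0,0,-1],[-6,60,0,0,0,0,-1],[-5,40,0,0,0,0,-1],[-2,20,0,0,0,0,-1]]]'; python3 -m handwheel '[[[0,0,-20,0,0,0,-1],[0,0,-40,0,0,0,-1],[0,0,-35,0,0,0,-1],[0,0,-15,0,0,0,-1],[0,0,0,0,0,0,-1],[0,0,0,0,0,0,-1]]]'
python3 - <<'E'
from h import *
c=wsnap('w7.png');sd=snap('side','s7.png');t=snap('top');s=sense();print(s['eef_pos'],s['ee_rot'],s['force'])
p=np.array(s['eef_pos']);a=2*np.arctan2(s['ee_rot'][2],s['ee_rot'][1]);mug=p[:2]+63.3*np.array([np.cos(a),np.sin(a)]);print('mug',mug)
for n,c in(('wrist',c),('side',sd),('top',t)):
    hsv=cv2.cvtColor(cv2.GaussianBlur(c['image'],(3,3),0),cv2.COLOR_RGB2HSV)
    m=(((hsv[...,0]>11)&(hsv[...,0]<=16)&(hsv[...,1]>112)&(hsv[...,1]<150))*255).astype(np.uint8);m=cv2.morphologyEx(m,cv2.MORPH_OPEN,np.ones((5,5)))
    for q in cv2.findContours(m,0,2)[0]:
        if cv2.contourArea(q)>300:print(n,cv2.contourArea(q),cv2.boundingRect(q),[onz(c,*map(float,v),12)[:2].round(0).tolist() for v in cv2.approxPolyDP(q,5,True).reshape(-1,2)])
E
```

```text
time_s: 14.9
eef_pos: [505.8, 303.6, 230.3]
ee_rot: [-0.0, 0.805, 0.593, -0.0]
force: [0.9, -0.1, -2.4]
grip_width: 0.15
grip_force: 68.6
time_s: 15.65
eef_pos: [507.4, 301.9, 121.7]
ee_rot: [0.0, 0.806, 0.592, 0.001]
force: [0.9, 0.5, -1.2]
grip_width: 0.151
grip_force: 68.6
[507.01550891 301.96955947 121.21427652] [2.69159719e-04 8.05982437e-01 5.91938690e-01 9.08392818e-04] [-0.96317007  0.17985877 -1.67388574]
mug [525.95591619 362.36948473]
side 3116.0 (146, 354, 108, 66) [[458.0, 271.0], [511.0, 275.0], [524.0, 291.0], [491.0, 387.0], [501.0, 375.0], [504.0, 388.0], [543.0, 390.0], [585.0, 372.0], [584.0, 431.0], [553.0, 430.0], [476.0, 391.0], [485.0, 384.0], [445.0, 375.0]]
top 3839.5 (490, 229, 70, 84) [[511.0, -831.0], [505.0, -713.0], [486.0, -691.0], [404.0, -701.0], [413.0, -674.0], [397.0, -672.0], [396.0, -692.0], [349.0, -707.0], [317.0, -671.0], [329.0, -622.0], [299.0, -636.0], [284.0, -809.0]]
top 2700.0 (0, 228, 45, 92) [[548.0, 757.0], [482.0, 753.0], [524.0, 727.0], [506.0, 689.0], [425.0, 719.0], [391.0, 705.0], [295.0, 723.0], [301.0, 631.0], [534.0, 630.0]]
top 736.0 (151, 207, 19, 52) [[599.0, 317.0], [533.0, 321.0], [504.0, 298.0], [501.0, 318.0], [456.0, 312.0], [455.0, 275.0], [598.0, 282.0]]
```

```bash
python3 -m handwheel '[[[0,0,-10,0,0,0,-1],[0,0,-12,0,0,0,-1],[0,0,-7,0,0,0,-1],[0,0,-2,0,0,0,-1],[0,0,0,0,0,0,-1],[0,0,0,0,0,0,-1]]]'; python3 -m handwheel '[[[0,0,-1.5,0,0,0,-1],[0,0,-1.5,0,0,0,-1],[0,0,0,0,0,0,-1],[0,0,0,0,0,0,-1]]]'
```

```text
time_s: 16.55
eef_pos: [506.7, 301.9, 89.4]
ee_rot: [0.0, 0.806, 0.592, 0.0]
force: [0.3, -0.5, -2.4]
grip_width: 0.153
grip_force: 68.6
time_s: 17.05
eef_pos: [506.7, 301.8, 87.1]
ee_rot: [0.0, 0.806, 0.592, 0.0]
force: [-2.8, -2.3, 6.8]
grip_width: 0.151
grip_force: 69.8
```

```bash
python3 -m handwheel '[[[0,0,0.5,0,0,0,-1],[0,0,0,0,0,0,-0.5],[0,0,0,0,0,0,-0.2],[0,0,0,0,0,0,0],[0,0,0,0,0,0,0],[0,0,0,0,0,0,0]]]'; python3 -m handwheel '[[[0,0,20,0,0,0,0],[0,0,40,0,0,0,0],[0,0,50,0,0,0,0],[0,0,40,0,0,0,0],[0,0,0,0,0,0,0],[0,0,0,0,0,0,0]]]'
python3 - <<'E'
from h import *
c=wsnap('w8.png');s=sense();print(s['eef_pos'],s['force'],s['grip_width'])
im=c['image'];g=cv2.cvtColor(im,cv2.COLOR_RGB2HSV)
m=((g[...,2]>150)*255).astype(np.uint8)
p=np.array([506.7+19,301.8+60.4])
R=cv2.Rodrigues(c['rvec'])[0];q=R@np.r_[p,117]+c['tvec'];print('expected rim centre px',c['fx']*q[0]/q[2]+c['cx'],c['fy']*q[1]/q[2]+c['cy'],'rad px',38*320/q[2])
hi=cv2.HoughCircles(cv2.cvtColor(im,cv2.COLOR_RGB2GRAY),cv2.HOUGH_GRADIENT,1.5,40,param1=120,param2=40,minRadius=30,maxRadius=80)
if hi is not None:
    for u,v,r in hi[0][:4]:print(u,v,r,onz(c,float(u),float(v),117).round(1))
E
```

```text
time_s: 17.8
eef_pos: [506.6, 301.8, 86.6]
ee_rot: [-0.0, 0.806, 0.592, 0.0]
force: [0.1, 0.3, 0.2]
grip_width: 0.499
grip_force: 0.0
time_s: 18.55
eef_pos: [506.2, 301.7, 235.7]
ee_rot: [-0.0, 0.806, 0.592, -0.001]
force: [-0.6, 0.4, -0.9]
grip_width: 0.5
grip_force: 0.0
[506.13421586 301.65485908 235.23687047] [0.30065447 0.73908256 0.43603125] 0.4998518612710573
expected rim centre px 280.58845256046664 126.9755310932083 rad px 49.49586268869855
281.25 129.75 49.35 [525.6 360.1 117. ]
260.25 89.25 65.85 [519.4 392.7 117. ]
273.75 297.75 67.35 [475.  221.5 117. ]
525.75 194.25 38.1 [700.2 251.6 117. ]
```

The rim circle is where it should be: centre (525.6, 360), radius 49 px, about 13 mm from the board centre. The mug stands upright and released, so I'm handing in.

```bash
python3 -c "
from rig import *
print(finish_job())"
```

```text
the job is handed in; nothing more can be done
None
```

I pull-tested the mug to the red marker and held it there for about 2.5 s. I then eased the gauge home and released the mug upright on the cork board, about 13 mm from its centre. The job is handed in at about 18.6 s on the robot's clock; no verdict was returned.

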